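# Space and press an art tile in its setting jig

## Task

Slide the wooden spacer bar down into the gap beside the art tile that is wide enough for it, until it stands upright on the bottom of the gap, and let go of it. Then press the springy tile down with the fingers until its face is flush with the rails around it, and finish while still holding it pressed. Leave the tape roll, screw jar and cordless driver where they are.

Things in the scene. Friction and masses are not known exactly. Their poses are not given: they have to be found in the camera images.
- jig: Fixed wooden setting jig: base board 172 (x) x 220 (y) x 6 mm, two end rails along y (inner faces at x = +-69, tops 22 above the counter). Origin: centre of its underside, at counter height; z up. The square tile sits centred on it. Between the tile and the side rails at +y and -y are two gaps, open at the top, 138 long, their floor (the base board) 6 above the counter.
- rail_slim: Slim side rail, wood, 136 (x) x 14 (y) x 16 mm, fixed on the base board, axes parallel to the jig's, top 22 above the counter. Origin: centre of its underside, 90 mm from the jig's centre on the jig's +y or -y side (it varies). The gap between it and the tile is 18 mm wide (65 to 83 mm from the jig's centre): wide enough for the spacer.
- rail_broad: The broad side rail, 136 (x) x 34 (y) x 16 mm, otherwise as the slim rail, on the other side of the tile, its origin 90 mm from the jig's centre. The gap between it and the tile is only 8 mm wide: the spacer does not go in.
- spacer: Loose straight spacer bar of pale wood with a dark band round it, 70 long (x) x 12 thick (y) x 40 mm tall (z), 25 to 50 g, standing on its long narrow edge on the counter. Origin: centre of its underside. Standing in the gap, its origin is 6 above the counter and its top 46.
- tile (a joint): How far the tile is pressed down, in m: 0 = up on its springs, its face 6 mm above the rails; 0.006 = face flush with the rails, at a firm stop. It springs back when let go. Pressing starts to move it at 1 to 5 N; fully flush takes 8 to 12 N.
- tile_top (a point): Centre of the upper face of the square glazed tile (130 x 130 x 10 mm, white with a ring pattern) in the jig; it moves with the tile: 28 mm above the counter when up, 22 when flush. The tile slides straight up and down only, wherever it is pressed; it cannot shift sideways.
- tape_roll: Bystander: roll of tape lying flat, outer diameter 90, 24 mm high. Origin: centre of its underside.
- screw_jar: Bystander: jar with a metal lid, diameter 56, 65 mm high. Origin: centre of its underside.
- driver: Bystander: yellow and black cordless driver lying on its side, about 220 (x) x 220 (y) x 55 mm high. Origin: at counter height, near the middle.

How it is judged:
On the way, in this order (a step that is already met when the one before it is completed fails the run):
1. the spacer stands upright on the bottom of the gap beside the slim rail, let go by the fingers ((y of spacer in the frame of jig between 0.068 and 0.08 m or y of spacer in the frame of jig between -0.08 and -0.068 m) and y of spacer in the frame of rail_slim between -0.022 and 0.022 m and x of spacer in the frame of jig between -0.037 and 0.037 m and z of spacer in the frame of jig below 0.009 m and angle between spacer's own z axis and vertical below 0.14 rad and contact force between the fingers and spacer below 0.2 N), for 0.2 s.
2. the fingers press the tile down flush with the rails (value of joint tile above 0.0045 m and contact force between the fingers and tile above 4 N), for 0.2 s.
At the end, for the whole second after the job is handed in: Spacer stands in the gap beside the slim rail: middle 68 to 80 mm from the jig's centre line, under 3 mm above the gap's floor, upright within 0.14 rad, at rest, not touched by the fingers. Tile within 1.5 mm of flush, fingers still pushing on it with over 4 N (all of step 1 and all of step 2 and linear speed of spacer below 0.02 m/s); the arm keeps its last pose, push and grip.
It fails at once if a bystander (tape roll, screw jar or driver) is moved by more than 20 mm (distance of any of tape_roll, screw_jar, driver from where it was at the start of the episode above 0.02 m).
It also fails if it takes over 45 s, if anything falls off the work surface, if the arm or the gripper's body presses on something with over 40 N, if the wrist force passes 120 N, or if a joint passes its speed limit or range.

## Robot

A 7-joint arm with a two-finger parallel gripper is mounted at the origin on the work surface. World frame = base frame: x ahead of the robot, y to its left, z up, the work surface at z = 0. Lengths are in m, angles in rad, forces in N, time in s.
With the tool pointing down it reaches from about 0.425 to 0.925 m from the base axis. Payload 6.8 kg.
Tool frame: the origin (TCP) lies where the fingers leave the gripper's body, on its centre line; the fingertips stand 73 mm ahead of it and the grasp point (between the pads) lies 54 mm ahead of it; z points along the fingers, y is the line along which they close (so a half turn about z gives the same grasp; the last joint's range is limited). The gripper opens to 85 mm and grips with 20 to 120 N. Pads are 22 mm wide; open, the fingers measure 114 mm over their backs; the gripper's body (76 mm by 85 mm) begins 54 mm behind the grasp point. The pads swing forward as they close: fully open they stand 13 mm farther back than shut.
Start: joints at [1.049, 0.477, 0.022, 1.555, -0.011, 1.109, -0.083], TCP at [0.271, -0.618, 0.304] pointing down, gripper open.
Joint ranges: [-2.96, 2.96], [-0.34, 2.1], [-1.41, 1.46], [0.24, 2.44], [-1.37, 4.51], [0.17, 1.92], [-2.96, 2.96]. Speed limits (rad/s): [2.39, 2.39, 3.14, 3.14, 3.14, 3.14, 3.14].

## Interface

Orientations are given as a rotation vector (axis times angle).
In Python, from bench import r, cam gives the robot as it stands (r), with the cameras (cam).
- The arm moves only by the shell command python3 drive.py 'ROWS' [OPENING] [FORCE]. ROWS is one flat JSON list of numbers that holds 1 to 5 rows one after another, with no inner brackets; each row has 6 numbers: dx, dy, dz in m, then a rotation vector rx, ry, rz in rad; each row is the pose to reach, as a shift and turn from the pose commanded when the command began, along the tool's axes at that moment; what a row does not reach only later rows make up. A row lasts 1/10 s, in which the tool goes at most 0.05 m and 0.15 rad, less where a joint would pass 70% of its speed; a pose out of reach is approached as far as the arm can. OPENING is the finger opening in m, set as the command begins (- or left out keeps the last). The fingers move at their own pace and stop on an object; FORCE is the grip in N (left out, the last holds). Time passes only in rows, so rows that do not move let the fingers close. It prints the time, the measured TCP pose, the force, the opening and the grip force at its end. Input that does not fit is refused with a message, and nothing moves.
- r.get_obs(): the state, without advancing time (a new reading comes with each control period).
- cam.grab_frame(name): name is "side" or "top"; returns (picture, depth): 400x640x3 uint8, blue, green, red; 400x640 float32, m along the optical axis (not along the pixel's ray), 0 where there is no reading.
- cam.camera_info(name): a dict with "camera_matrix" (3x3 intrinsics, pixels), "k1" (the pictures are not rectified: a ray, as slopes to the right and down, at radius r is drawn at 1 + k1 r^2 times it, then the intrinsics apply), "R" (3x3) and "t" (3): a world point X has camera coordinates R X + t. Camera axes: x right, y down, z forward; pixel columns grow to the right and rows downward; lengths in m; the calibration is good to about 2 mm. A picture is of the moment at which its call begins. camera_info takes no time and is no camera call.
- r.hand_in(): hands the job in; it is judged then, once.
The state is a dict: "clock": time; "joints": joint angles; "qvel": joint speeds; "tau": joint torques, N m; "tcp_pos": TCP position; "orientation": TCP orientation; "contact_force": force on the tool from outside, world axes, zero at the start; "moment": the same for the moment, N m; "grip_width": finger opening in m; "gripper_force": force on a finger pad.
Only numpy, scipy, OpenCV 4.12 (cv2) and the standard library are available. Lean on these libraries where they do the work, as an engineer would, in place of code of your own. Each camera call takes 0.05 s, during which the arm holds its last target. There are 200 camera calls.

## Working session

There is one attempt and no reset: what is moved stays moved. The work goes in short steps, Python scripts to look and compute and a shell command to move; the robot and the scene stay as the last step left them, time stands still between calls to the robot, and variables do not carry over. Pictures are saved under pics/ and viewed, at most 10 in all, crops included, and the job is handed in when it is done.

```bash
ls; mkdir -p pics; python3 - <<'E'
from bench import r, cam
import cv2,numpy as np
for n in("top","side"):
    p,d=cam.grab_frame(n);cv2.imwrite(f"pics/{n}0.png",p);np.save(f"pics/{n}0.npy",d)
    print(n,cam.camera_info(n))
print(r.get_obs())
E
```

```text
bench.py
drive.py
pics
top {'camera_matrix': array([[410.63442917,   0.        , 312.41324465],
       [  0.        , 410.63442917, 202.74730246],
       [  0.        ,   0.        ,   1.        ]]), 'k1': 0.02628526318363686, 'R': array([[ 0.00144627, -0.99999802,  0.0013638 ],
       [-0.99890405, -0.00150849, -0.04678062],
       [ 0.04678259, -0.00129465, -0.99890426]]), 't': array([0.06580676, 0.6109997 , 1.06752223])}
side {'camera_matrix': array([[397.66115468,   0.        , 314.50365756],
       [  0.        , 397.66115468, 195.04455809],
       [  0.        ,   0.        ,   1.        ]]), 'k1': -0.009320810848165386, 'R': array([[ 0.98512992, -0.1700465 ,  0.02456075],
       [-0.06106038, -0.48013188, -0.87506857],
       [ 0.16059474,  0.86055654, -0.48337539]]), 't': array([-0.58256044,  0.13844934,  0.83977712])}
{'clock': 0.1, 'joints': array([ 1.04887996,  0.47773233,  0.02237631,  1.55633084, -0.01151734,
        1.10931204, -0.08307361]), 'qvel': array([-0.00083005, -0.00194352,  0.00194861, -0.00335493, -0.00121499,
        0.00178267,  0.00015523]), 'tau': array([ 3.06553527e-03, -5.97766113e+01,  1.61307726e+00, -2.81957495e+01,
        1.28080003e-02,  5.00215130e-03,  1.55655994e-05]), 'tcp_pos': array([ 0.27124167, -0.61765873,  0.30302269]), 'orientation': array([-3.07302613e+00, -6.45080376e-01,  7.17214559e-04]), 'contact_force': array([-0.58957592,  1.05649529, -0.31644122]), 'moment': array([-0.03100037, -0.03596932,  0.00603801]), 'gripper_force': 0.0, 'grip_width': 0.08515844175451959}
```

View pics/top0.png

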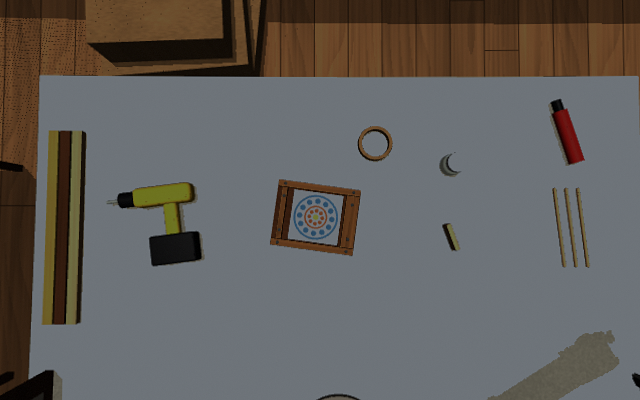

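View pics/side0.png

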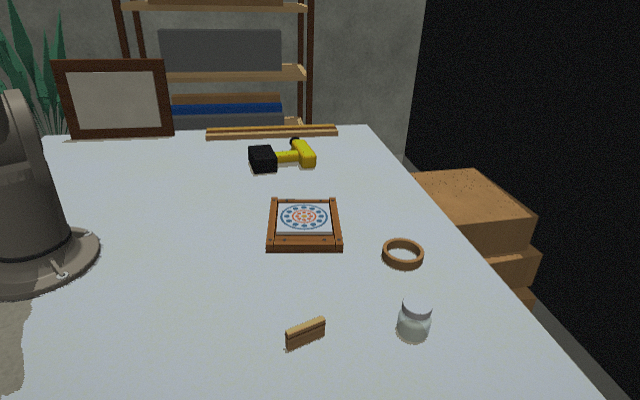

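The top view shows the jig at about (316,217), spacer at (452,237), tape roll at (375,143), jar at (451,163) and driver at (175,225). I'll zoom in for the gaps and measure.

```bash
cat > h.py <<'E'
from bench import r, cam
import cv2,numpy as np
def rays(n,uv):
    c=cam.camera_info(n);K=c["camera_matrix"]
    uv=np.asarray(uv,float).reshape(-1,2)
    p=cv2.undistortPoints(uv.reshape(-1,1,2),K,np.array([c["k1"],0,0,0.])).reshape(-1,2)
    return c,np.c_[p,np.ones(len(p))]
def at_z(n,uv,z):            # pixel -> world on plane z
    c,d=rays(n,uv);o=-c["R"].T@c["t"];w=d@c["R"]
    return o+w*((z-o[2])/w[:,2])[:,None]
def cloud(n,depth,box):      # box u0,v0,u1,v1
    u0,v0,u1,v1=box;u,v=np.meshgrid(np.arange(u0,u1),np.arange(v0,v1))
    uv=np.c_[u.ravel(),v.ravel()];c,d=rays(n,uv);z=depth[v0:v1,u0:u1].ravel()
    X=(d*z[:,None]-c["t"])@c["R"];return X[z>0],uv[z>0]
E
python3 - <<'E'
from h import *
p=cv2.imread("pics/top0.png");d=np.load("pics/top0.npy")
a=cv2.resize(p[170:265,262:370],None,fx=5,fy=5,interpolation=cv2.INTER_CUBIC)
b=cv2.resize(p[210:265,430:475],None,fx=5,fy=5,interpolation=cv2.INTER_CUBIC)
m=np.zeros((475,770,3),np.uint8);m[:,:540]=a[:475];m[:275,540:765]=b
cv2.imwrite("pics/c.png",np.clip(m*1.6,0,255).astype(np.uint8))
X,uv=cloud("top",d,(435,215,470,260));k=X[:,2]>.025
T=X[k];print("spacer",len(T),T.mean(0),np.median(T[:,2]),cv2.minAreaRect((T[:,:2]*1000).astype(np.float32)))
X,uv=cloud("top",d,(262,170,370,265));print("tablez",np.median(X[X[:,2]<.006][:,2]))
k=X[:,2]>.012;T=X[k];print("jig",cv2.minAreaRect((T[:,:2]*1000).astype(np.float32)))
ds=np.load("pics/side0.npy")
X,uv=cloud("side",ds,(280,310,335,355));k=X[:,2]>.034;T=X[k]
print("side spacer top",T.mean(0),len(T),cv2.minAreaRect((T[:,:2]*1000).astype(np.float32)))
E
```

```text
spacer 175 [ 0.52456844 -0.28944236  0.03881191] 0.04013796333470083 ((524.3648681640625, -290.8479919433594), (70.0882568359375, 13.314214706420898), 19.597082138061523)
tablez 0.0008712239267965364
jig ((574.169677734375, 58.4481201171875), (216.64442443847656, 172.1672821044922), 82.2784652709961)
side spacer top [ 0.52316445 -0.29501104  0.03926061] 335 ((523.7194213867188, -293.4555358886719), (69.23519897460938, 13.135403633117676), 19.986000061035156)
```

View pics/c.png

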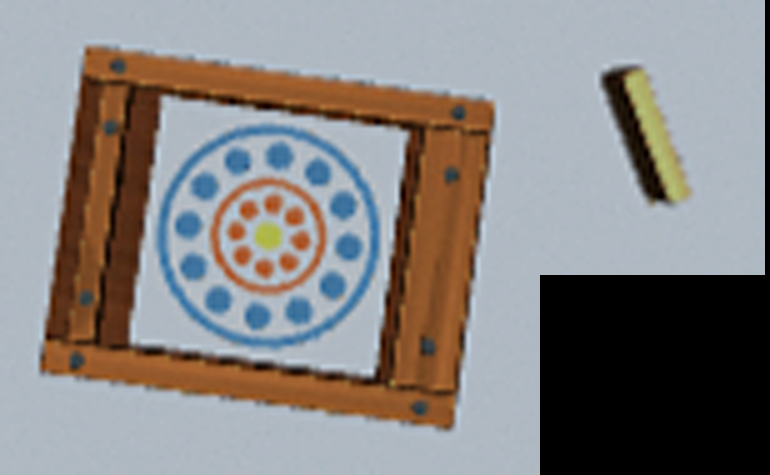

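Slim rail is on the left (world +y); its wide gap runs from crop (150,95) to (115,345). The spacer's top is pale and lies about 20° off x. Next: the exact jig pose and the first move.

```bash
cat >> h.py <<'E'
from scipy.spatial.transform import Rotation as Ro
def go(p,yaw,frac=1):   # tool-frame shift+turn from the measured pose to TCP p, tool x at yaw (deg), pointing down
    o=r.get_obs();R=Ro.from_rotvec(o["orientation"])
    T=Ro.from_euler("z",yaw,degrees=True)*Ro.from_rotvec([np.pi,0,0])
    return np.round(np.r_[R.inv().apply(np.array(p)-o["tcp_pos"]),(R.inv()*T).as_rotvec()],4)
E
python3 - <<'E'
from h import *
uv=[((x+.5)/5-.5+262,(y+.5)/5-.5+170) for x,y in((162,97),(410,127),(378,378),(132,347))]
def rep(n,P):
    e=P[1]-P[0]; print(n,P[:,:2].mean(0),[np.round(np.linalg.norm(P[i]-P[i-1])*1000,1) for i in range(4)],"yaw",[np.degrees(np.arctan2(*(P[i]-P[j])[[1,0]])) for i,j in((0,3),(1,2))])
rep("tile top",at_z("top",uv,.028))
# yellow centre dot / white mask, both cams
for n,(u0,v0,u1,v1) in dict(top=(285,185,350,250),side=(262,195,345,250)).items():
    p=cv2.imread(f"pics/{n}0.png")[v0:v1,u0:u1].astype(int)
    m=((p[...,0]>p[...,2]*.85)|False).astype(np.uint8)
    if n=="side": m[:3]=0;m[-12:]=0
    m=cv2.morphologyEx(m,cv2.MORPH_OPEN,np.ones((3,3)))
    N,l,s,c=cv2.connectedComponentsWithStats(m); 
    cy=(v1-v0)//2;cx=(u1-u0)//2
    ids=[i for i in range(1,N) if s[i][0]<=cx<=s[i][0]+s[i][2] and s[i][1]<=cy<=s[i][1]+s[i][3]]
    i=max(ids,key=lambda i:s[i][4]);ys,xs=np.where(l==i)
    P=at_z(n,np.c_[xs+u0,ys+v0],.028)
    print(n,s[i],cv2.minAreaRect((P[:,:2]*1000).astype(np.float32)))
print(go([.524,-.292,.15],19.8))
E
```

```text
tile top [0.57329453 0.05813703] [np.float64(130.7), np.float64(130.1), np.float64(131.3), np.float64(128.3)] yaw [np.float64(-6.618006254860442), np.float64(-7.376541718131567)]
top [   3    4   55   57 2087] ((573.4501953125, 59.252960205078125), (129.69277954101562, 131.11550903320312), 82.29635620117188)
side [  14    8   56   29 1287] ((573.6874389648438, 57.26826477050781), (128.40286254882812, 129.27769470214844), 82.39830780029297)
[ 3.624e-01 -1.963e-01  1.533e-01 -1.600e-03  2.000e-04  6.830e-02]
```

```bash
A="x"; python3 drive.py '[0.3624, -0.1963, 0.1533, -0.0016, 0.0002, 0.0683, 0.3624, -0.1963, 0.1533, -0.0016, 0.0002, 0.0683, 0.3624, -0.1963, 0.1533, -0.0016, 0.0002, 0.0683, 0.3624, -0.1963, 0.1533, -0.0016, 0.0002, 0.0683, 0.3624, -0.1963, 0.1533, -0.0016, 0.0002, 0.0683]' 0.05 30
python3 - <<'E'
from h import *
print(go([.524,-.292,.15],19.8))
E
```

```text
clock: 0.6
tcp_pos: [0.4159, -0.4313, 0.2159]
orientation: [3.094, 0.539, 0.001]
contact_force: [0.1, -0.0, -0.0]
grip_width: 0.05
gripper_force: 0.0
[ 0.1489 -0.0946  0.0658  0.0013 -0.0002 -0.0003]
```

```bash
python3 drive.py '[0.149, -0.095, 0.066, 0, 0, 0, 0.149, -0.095, 0.066, 0, 0, 0, 0.149, -0.095, 0.066, 0, 0, 0, 0.149, -0.095, 0.066, 0, 0, 0, 0.149, -0.095, 0.066, 0, 0, 0]'
python3 - <<'E'
from h import *
print(go([.524,-.292,.097],19.8))
p,d=cam.grab_frame("side");a=p[220:380,230:390]
q,d=cam.grab_frame("top");b=q[170:290,390:510]
cv2.imwrite("pics/d.png",np.clip(np.hstack([cv2.resize(a,(390,390)),cv2.resize(b,(390,390))])*1.5,0,255).astype(np.uint8))
E
```

```text
clock: 1.1
tcp_pos: [0.5263, -0.286, 0.1484]
orientation: [-3.089, -0.554, -0.0]
contact_force: [0.5, 1.1, -0.4]
grip_width: 0.0497
gripper_force: 0.0
[-0.0043  0.005   0.0513 -0.0035 -0.0009  0.0097]
```

View pics/d.png

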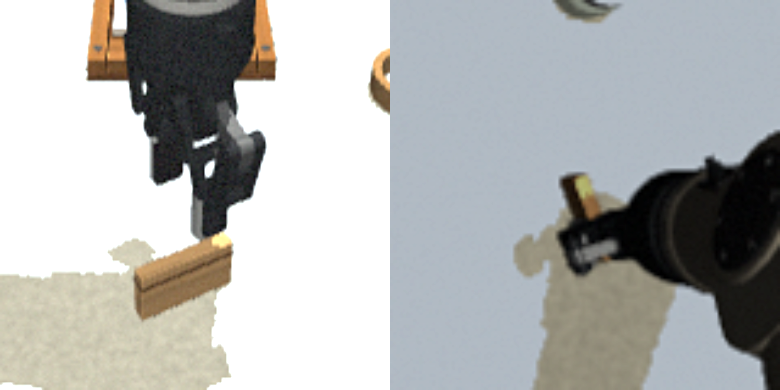

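The left side shows the open fingers above the spacer, straddling its thickness. On the right the gripper is over the bar's middle. Going down.

```bash
python3 drive.py '[0, 0, 0, 0, 0, 0, 0, 0, 0, 0, 0, 0]'
python3 - <<'E'
from h import *
print(go([.524,-.292,.096],19.8),r.get_obs()["tcp_pos"])
E
```

```text
clock: 1.4
tcp_pos: [0.5223, -0.2951, 0.1511]
orientation: [3.093, 0.535, 0.001]
contact_force: [0.0, -0.5, 0.2]
grip_width: 0.0501
gripper_force: 0.0
[ 0.0026 -0.0025  0.0551  0.0026  0.     -0.003 ] [ 0.52233265 -0.29514301  0.15106079]
```

```bash
python3 drive.py '[0.002, -0.002, 0.03, 0, 0, 0, 0.002, -0.002, 0.055, 0, 0, 0, 0.002, -0.002, 0.055, 0, 0, 0, 0.002, -0.002, 0.055, 0, 0, 0]'
python3 drive.py '[0, 0, 0, 0, 0, 0, 0, 0, 0, 0, 0, 0, 0, 0, 0, 0, 0, 0, 0, 0, 0, 0, 0, 0, 0, 0, 0, 0, 0, 0]' 0 40
python3 - <<'E'
from h import *
print(go([.524,-.292,.096],19.8))
E
```

```text
clock: 1.8
tcp_pos: [0.524, -0.2918, 0.0961]
orientation: [3.094, 0.537, 0.0]
contact_force: [-0.2, 0.8, -0.3]
grip_width: 0.05
gripper_force: 0.0
clock: 2.3
tcp_pos: [0.5252, -0.2913, 0.097]
orientation: [3.092, 0.539, 0.004]
contact_force: [-1.1, 0.1, 7.1]
grip_width: 0.0109
gripper_force: 40.1
[-0.0014  0.0002  0.001   0.0033 -0.0017 -0.0003]
```

Gripped at 10.9 mm. Lift, and compute the carry.

```bash
python3 drive.py '[0, 0, -0.04, 0, 0, 0, 0, 0, -0.07, 0, 0, 0, 0, 0, -0.07, 0, 0, 0, 0, 0, -0.07, 0, 0, 0]'
python3 - <<'E'
from h import *
y=np.radians(-7.6);J=np.array([.5735,.0582]);yv=np.array([-np.sin(y),np.cos(y)])
print(J+.074*yv, go([*(J+.074*yv),.165],-7.6))
p,d=cam.grab_frame("side");b=p[180:380,200:420]
cv2.imwrite("pics/e.png",np.clip(cv2.resize(b,None,fx=2.5,fy=2.5)*1.3,0,255).astype(np.uint8))
E
```

```text
clock: 2.7
tcp_pos: [0.5247, -0.2908, 0.1664]
orientation: [3.092, 0.54, 0.003]
contact_force: [-0.2, -0.1, -0.0]
grip_width: 0.0112
gripper_force: 39.2
[0.58328697 0.13154995] [ 0.1982 -0.3775  0.0006  0.0023 -0.002   0.4781]
```

View pics/e.png

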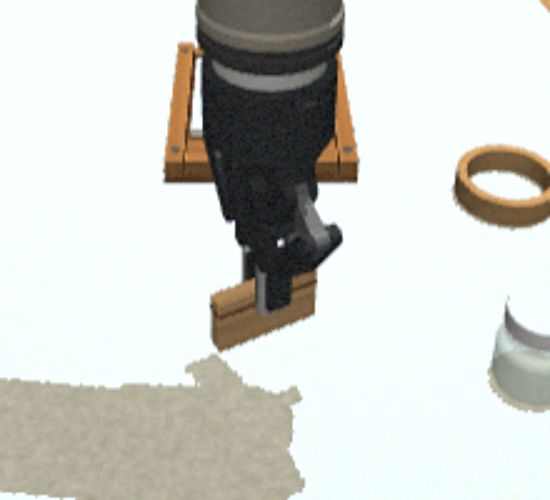

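The bar is held upright, about mid-length, clear of the counter. Carrying it over.

```bash
python3 drive.py '[0.02, -0.038, 0, 0, 0, 0.05, 0.198, -0.377, -0.01, 0, 0, 0.478, 0.198, -0.377, -0.01, 0, 0, 0.478, 0.198, -0.377, -0.01, 0, 0, 0.478, 0.198, -0.377, -0.01, 0, 0, 0.478]'
python3 - <<'E'
from h import *
print(go([.5833,.1315,.165],-7.6))
E
```

```text
clock: 3.25
tcp_pos: [0.557, -0.0482, 0.1691]
orientation: [3.132, -0.214, -0.003]
contact_force: [1.1, 0.4, -0.0]
grip_width: 0.0112
gripper_force: 39.2
[ 0.0017 -0.1816  0.0038  0.002   0.0017 -0.0035]
```

```bash
python3 drive.py '[0.002, -0.18, 0, 0, 0, 0, 0.002, -0.18, 0, 0, 0, 0, 0.002, -0.18, 0, 0, 0, 0, 0.002, -0.18, 0, 0, 0, 0, 0.002, -0.18, 0, 0, 0, 0]'; python3 drive.py '[0, 0, 0, 0, 0, 0, 0, 0, 0, 0, 0, 0]'
python3 - <<'E'
from h import *
print(go([.5833,.1315,.140],-7.6))
for n,(u0,v0,u1,v1) in dict(side=(240,120,360,270)).items():
    p,d=cam.grab_frame(n);np.save("pics/s1.npy",d);cv2.imwrite("pics/s1.png",p)
p2,d2=cam.grab_frame("top");cv2.imwrite("pics/t1.png",p2);np.save("pics/t1.npy",d2)
cv2.imwrite("pics/f.png",np.clip(np.hstack([cv2.resize(p[130:260,240:370],(390,390)),cv2.resize(p2[150:280,240:370],(390,390))])*1.4,0,255).astype(np.uint8))
E
```

```text
clock: 3.75
tcp_pos: [0.5827, 0.1348, 0.1687]
orientation: [-3.134, 0.194, 0.002]
contact_force: [-0.5, -0.5, -0.1]
grip_width: 0.0114
gripper_force: 39.3
clock: 3.95
tcp_pos: [0.5831, 0.1259, 0.1693]
orientation: [3.131, -0.211, -0.001]
contact_force: [-0.8, -0.3, 0.3]
grip_width: 0.0107
gripper_force: 39.3
[-0.0005 -0.0056  0.0293  0.0033  0.0007 -0.0019]
```

View pics/f.png

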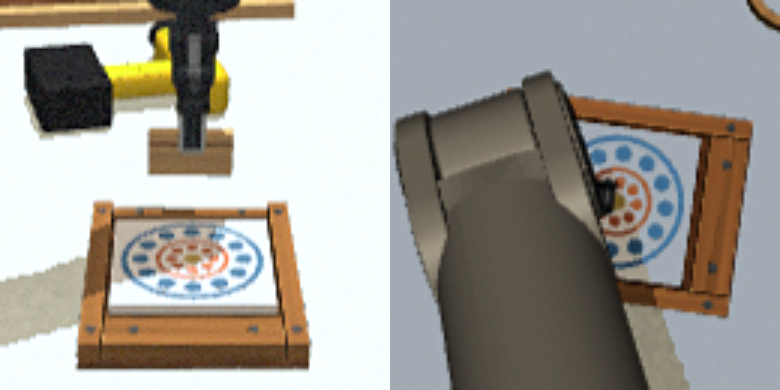

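Left: the bar at crop (148–235, 130–175) is held level behind the tile, parallel to the far rail. In the top view the arm hides it. I'll measure its face from the side depth.

```bash
python3 - <<'E'
from h import *
d=np.load("pics/s1.npy");X,uv=cloud("side",d,(284,170,324,192))
y=np.radians(-7.6);ex=np.array([np.cos(y),np.sin(y)]);ey=np.array([-ex[1],ex[0]])
Q=np.c_[(X[:,:2]-[.5735,.0582])@ex,(X[:,:2]-[.5735,.0582])@ey,X[:,2]]*1000
k=(Q[:,1]>50)&(Q[:,1]<85)&(Q[:,2]>60)&(Q[:,2]<125)
Q=Q[k];print(len(Q),"min",np.percentile(Q,2,axis=0),"max",np.percentile(Q,98,axis=0),"med",np.median(Q,0))
f=Q[Q[:,2]<105];A=np.c_[f[:,0],f[:,2]-85,np.ones(len(f))];s=np.linalg.lstsq(A,f[:,1],rcond=None)[0]
print("front face slope x,z,offset",s,"std",(f[:,1]-A@s).std())
for c,lo in((0,'x'),(2,'z')):print(lo,np.histogram(Q[:,c],bins=14))
T,_=cloud("side",d,(290,205,318,225));print("tile z in side depth",np.median(T[:,2]))
o=r.get_obs();t=o["tcp_pos"][:2]-[.5735,.0582];print("tcp jig",t@ex,t@ey,o["tcp_pos"][2])
E
```

```text
419 min [-33.45909224  51.59681479  72.59559162] max [ 33.50353139  69.00878766 119.81157924] med [-1.00778913 60.55719195 94.20125668]
front face slope x,z,offset [-3.42010906e-04 -5.69908920e-02  6.04446167e+01] std 2.063988908093198
x (array([31, 37, 32, 31, 32, 25, 22, 23, 28, 34, 30, 31, 32, 31]), array([-35.90190928, -30.9129693 , -25.92402932, -20.93508934,
       -15.94614936, -10.95720938,  -5.96826939,  -0.97932941,
         4.00961057,   8.99855055,  13.98749053,  18.97643051,
        23.96537049,  28.95431047,  33.94325046]))
z (array([35, 37, 34, 34, 46, 25, 33, 40, 27, 38, 52,  4,  7,  7]), array([ 71.68252764,  75.44369352,  79.2048594 ,  82.96602527,
        86.72719115,  90.48835702,  94.2495229 ,  98.01068877,
       101.77185465, 105.53302053, 109.2941864 , 113.05535228,
       116.81651815, 120.57768403, 124.3388499 ]))
tile z in side depth 0.026957877970975833
tcp jig 0.0009382734154719987 0.06834016355903702 0.16981446756683985
```

```bash
python3 drive.py '[0, -0.006, 0.005, 0, 0, 0, 0, -0.006, 0.03, 0, 0, 0, 0, -0.006, 0.03, 0, 0, 0, 0, -0.006, 0.03, 0, 0, 0, 0, -0.006, 0.03, 0, 0, 0]'; python3 drive.py '[0, 0, 0, 0, 0, 0, 0, 0, 0, 0, 0, 0, 0, 0, 0, 0, 0, 0]'
cat >> h.py <<'E'
def spacer_side(v=(170,205),zr=(30,125)):
    d=cam.grab_frame("side")[1];X,uv=cloud("side",d,(284,v[0],324,v[1]))
    y=np.radians(-7.6);ex=np.array([np.cos(y),np.sin(y)]);ey=np.array([-ex[1],ex[0]])
    P=X[:,:2]-[.5735,.0582];Q=np.c_[P@ex,P@ey,X[:,2]]*1000
    Q=Q[(Q[:,1]>52)&(Q[:,1]<80)&(Q[:,2]>zr[0])&(Q[:,2]<zr[1])]
    o=r.get_obs();t=o["tcp_pos"][:2]-[.5735,.0582]
    print("tcp jig mm",np.round([t@ex*1000,t@ey*1000,o["tcp_pos"][2]*1000],1),"F",o["contact_force"].round(1))
    return Q
E
python3 - <<'E'
from h import *
Q=spacer_side();f=Q[Q[:,2]<78]
A=np.c_[f[:,0],f[:,2]-60,np.ones(len(f))];s=np.linalg.lstsq(A,f[:,1],rcond=None)[0]
print("face",s,"z",np.percentile(Q[:,2],[1,99]),"x",np.percentile(f[:,0],[1,99]))
print(go([.5833,.1315,.125],-7.6))
E
```

```text
clock: 4.55
tcp_pos: [0.585, 0.1337, 0.141]
orientation: [3.134, -0.209, 0.003]
contact_force: [0.3, 0.6, 0.1]
grip_width: 0.011
gripper_force: 39.2
clock: 4.85
tcp_pos: [0.5847, 0.1339, 0.1408]
orientation: [3.134, -0.208, 0.003]
contact_force: [0.6, -0.1, -0.7]
grip_width: 0.0108
gripper_force: 39.2
tcp jig mm [  1.   76.5 140.7] F [ 0.1  0.1 -0.6]
face [ 3.12602217e-03 -7.23527933e-02  6.85049162e+01] z [ 44.20774478 109.6868221 ] x [-33.75871626  32.7964233 ]
[-0.001   0.0025  0.0157  0.0011 -0.0015  0.0001]
```

```bash
python3 drive.py '[-0.001, 0.0015, 0.007, 0, 0, 0, -0.001, 0.0015, 0.014, 0, 0, 0, -0.001, 0.0015, 0.014, 0, 0, 0, -0.001, 0.0015, 0.014, 0, 0, 0]'; python3 drive.py '[0, 0, 0.006, 0, 0, 0, 0, 0, 0.012, 0, 0, 0, 0, 0, 0.012, 0, 0, 0]'
python3 - <<'E'
from h import *
Q=spacer_side((170,215),(25,95));f=Q[Q[:,2]<55]
print("face",np.median(f[:,1]),"z",np.percentile(Q[:,2],[1,99]))
E
```

```text
clock: 5.3
tcp_pos: [0.583, 0.1324, 0.1258]
orientation: [3.133, -0.208, -0.0]
contact_force: [0.2, 0.2, -1.0]
grip_width: 0.011
gripper_force: 39.2
clock: 5.6
tcp_pos: [0.5827, 0.1323, 0.1132]
orientation: [3.133, -0.208, -0.001]
contact_force: [0.5, 0.1, -0.7]
grip_width: 0.0109
gripper_force: 39.2
tcp jig mm [ -0.5  74.8 113.6] F [-0.7  0.8 -0.3]
face 66.15347127795707 z [25.25288125 76.20447625]
```

The bottom is about 5 mm inside the gap with no contact force. Continuing down.

```bash
python3 drive.py '[0, 0, 0.005, 0, 0, 0, 0, 0, 0.009, 0, 0, 0, 0, 0, 0.009, 0, 0, 0, 0, 0, 0.009, 0, 0, 0]'; python3 drive.py '[0, 0, 0.002, 0, 0, 0, 0, 0, 0.002, 0, 0, 0]'
```

```text
clock: 6.05
tcp_pos: [0.5833, 0.1324, 0.1051]
orientation: [3.133, -0.208, 0.001]
contact_force: [0.6, -0.0, -1.1]
grip_width: 0.0112
gripper_force: 39.2
clock: 6.25
tcp_pos: [0.5833, 0.1324, 0.1032]
orientation: [3.133, -0.208, 0.001]
contact_force: [0.3, 0.2, -0.9]
grip_width: 0.0112
gripper_force: 39.2
```

```bash
python3 drive.py '[0, 0, 0.0012, 0, 0, 0, 0, 0, 0.0012, 0, 0, 0]'
```

```text
clock: 6.45
tcp_pos: [0.5834, 0.1325, 0.103]
orientation: [3.133, -0.208, 0.001]
contact_force: [-3.5, -1.3, 7.3]
grip_width: 0.0108
gripper_force: 40.3
```

It bottomed where expected (TCP 0.103, 7 N). Now releasing and lifting.

```bash
python3 drive.py '[0, 0, -0.001, 0, 0, 0, 0, 0, -0.001, 0, 0, 0, 0, 0, -0.001, 0, 0, 0]' 0.03; python3 drive.py '[0, 0, -0.03, 0, 0, 0, 0, 0, -0.06, 0, 0, 0, 0, 0, -0.06, 0, 0, 0, 0, 0, -0.06, 0, 0, 0]'
python3 - <<'E'
from h import *
print(go([.5735,.0582,.16],-7.6))
p,d=cam.grab_frame("side")
cv2.imwrite("pics/g.png",np.clip(cv2.resize(p[130:260,240:370],(520,520),interpolation=cv2.INTER_CUBIC)*1.4,0,255).astype(np.uint8))
Q=spacer_side((170,215),(30,60));f=Q[Q[:,2]<42]
print("face",np.median(f[:,1]),"x",np.percentile(f[:,0],[2,98]),"z",np.percentile(Q[:,2],[1,50,95]))
E
```

```text
clock: 6.75
tcp_pos: [0.5834, 0.1324, 0.1031]
orientation: [3.133, -0.208, 0.002]
contact_force: [0.7, 0.1, -0.5]
grip_width: 0.03
gripper_force: 0.0
clock: 7.15
tcp_pos: [0.5836, 0.1326, 0.1636]
orientation: [3.134, -0.208, 0.004]
contact_force: [-0.1, 0.1, -1.7]
grip_width: 0.0302
gripper_force: 0.0
[-0.0002  0.0751  0.0037  0.0007 -0.0023  0.    ]
tcp jig mm [ -0.7  74.7 162.2] F [ 0.4 -0.5 -0.3]
face 67.23063578910771 x [-36.38021848  32.38301136] z [30.22876388 40.42662324 45.27567869]
```

View pics/g.png

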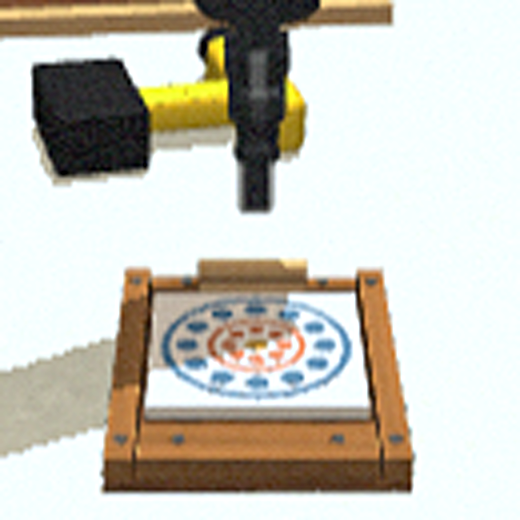

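The spacer stands in the gap at crop (198–306, 262–285), upright with its top at about 46 mm. Next: over the tile with fingers closed.

```bash
python3 drive.py '[0, 0.04, 0.004, 0, 0, 0, 0, 0.085, 0.004, 0, 0, 0, 0, 0.085, 0.03, 0, 0, 0, 0, 0.085, 0.05, 0, 0, 0, 0, 0.085, 0.05, 0, 0, 0]' 0 30; python3 drive.py '[0, 0, 0, 0, 0, 0, 0, 0, 0, 0, 0, 0]'
```

```text
clock: 7.75
tcp_pos: [0.5696, 0.0475, 0.1098]
orientation: [3.132, -0.209, -0.009]
contact_force: [-0.7, 0.0, 0.4]
grip_width: 0.0
gripper_force: 0.0
clock: 7.95
tcp_pos: [0.5725, 0.0487, 0.1138]
orientation: [3.134, -0.207, 0.003]
contact_force: [0.3, -0.6, -0.8]
grip_width: 0.0002
gripper_force: 0.0
```

```bash
python3 drive.py '[0, 0, 0.008, 0, 0, 0, 0, 0, 0.013, 0, 0, 0, 0, 0, 0.013, 0, 0, 0, 0, 0, 0.013, 0, 0, 0]'; python3 drive.py '[0, 0, 0.003, 0, 0, 0, 0, 0, 0.005, 0, 0, 0, 0, 0, 0.005, 0, 0, 0]'
```

```text
clock: 8.35
tcp_pos: [0.5723, 0.0484, 0.1004]
orientation: [3.134, -0.208, 0.002]
contact_force: [-0.6, 1.1, 1.9]
grip_width: 0.0001
gripper_force: 1.4
clock: 8.65
tcp_pos: [0.5723, 0.0484, 0.0957]
orientation: [3.134, -0.208, 0.002]
contact_force: [-2.2, 0.8, 9.6]
grip_width: 0.0001
gripper_force: 4.2
```

Almost flush at 9.6 N; pressing on to the firm stop.

```bash
python3 drive.py '[0, 0, 0.0015, 0, 0, 0, 0, 0, 0.0015, 0, 0, 0]'; python3 drive.py '[0, 0, 0.0005, 0, 0, 0, 0, 0, 0.0005, 0, 0, 0, 0, 0, 0.0005, 0, 0, 0, 0, 0, 0.0005, 0, 0, 0]'
python3 - <<'E'
from h import *
p,d=cam.grab_frame("side")
cv2.imwrite("pics/i.png",np.clip(cv2.resize(p[130:260,240:370],(520,520),interpolation=cv2.INTER_CUBIC)*1.4,0,255).astype(np.uint8))
o=r.get_obs();print(o["tcp_pos"],o["contact_force"])
E
```

```text
clock: 8.85
tcp_pos: [0.5723, 0.0484, 0.0947]
orientation: [3.134, -0.208, 0.002]
contact_force: [-2.9, -0.1, 11.1]
grip_width: -0.0003
gripper_force: 5.9
clock: 9.25
tcp_pos: [0.5723, 0.0484, 0.0947]
orientation: [3.134, -0.208, 0.002]
contact_force: [-3.8, 0.5, 16.9]
grip_width: 0.0001
gripper_force: 8.1
[0.57232059 0.04842231 0.09466044] [-4.19566434  1.37600507 15.66039345]
```

View pics/i.png

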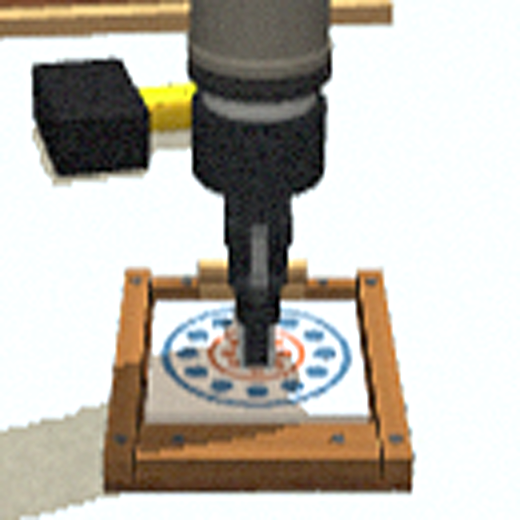

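The tile is flush (front edge at crop row 420, at rail level) and hard on its stop at 16 N. The spacer is unmoved at (198–306, 262).

```bash
python3 -c "
from bench import r, cam
print(r.hand_in())"
```

```text
the job is handed in; nothing more can be done
None
```

I handed the job in at about 9 s: the spacer stands upright in the slim-rail gap, let go, and the closed fingers hold the tile flush on its stop at about 16 N; no bystander was touched, and no verdict came back.

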